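# Tag the ball dish and show its code to the reader

### The arm

A 7-joint arm with a two-finger parallel gripper is mounted at the origin on a cart in front of the work surface, level with it; the furniture and walls round the work are solid. World frame = base frame: x ahead of the robot, y to its left, z up, the work surface at z = 0. Lengths are in mm, angles in rad, forces in N, time in s.
With the tool pointing down it reaches from about 400 to 875 mm from the base axis. Payload 4.4 kg.
Tool frame: the origin (TCP) lies midway between the tips of the shut fingers; the grasp point (between the pads) lies 19 mm behind it; z points along the fingers, y is the line along which they close (so a half turn about z gives the same grasp; the last joint's range is limited). The gripper opens to 85 mm and grips with 20 to 120 N. Pads are 22 mm wide; open, the fingers measure 114 mm over their backs; the gripper's body (76 mm by 85 mm) begins 54 mm behind the grasp point. The pads swing forward as they close: fully open they stand 13 mm farther back than shut.
Start: joints at [1.277, 0.628, 0.038, 1.517, -0.027, 0.996, -0.02], TCP at [146.82, -633.215, 231.313] pointing down, gripper open.
Joint ranges: [-3.06, 3.06], [-0.37, 2.12], [-1.25, 1.32], [0.18, 2.47], [-1.1, 4.24], [0.23, 1.98], [-2.94, 2.94]. Speed limits (rad/s): [2.57, 2.57, 3.14, 3.14, 3.14, 3.14, 3.14].

### API

Orientations are given as [roll, pitch, yaw] about the fixed x, y, z axes, in that order (R = Rz(yaw) Ry(pitch) Rx(roll)).
In Python, from cell import ctrl gives the robot as it stands.
- The arm moves only by the shell command python3 -m handwheel 'ROWS'. ROWS is JSON, a list of rows, each a list of 3 entries, a list of its own where there are three numbers: the turn, a rotation vector about the tool's x, y, z in degrees, then the shift along the tool's x, y, z in m, then the closure, from 0 (fully open) to 1 (shut). A call has 1 to 5 rows; each row shifts and turns the commanded pose from where the row before left it, along the tool's axes as they then stand; what a row does not reach is not made up. A row lasts 1/12 s, in which the tool goes at most 41.7 mm and 7.16 degrees, less where a joint would pass 70% of its speed; a pose out of reach is approached as far as the arm can. A call is refused whole if a number of a shift passes 0.0417 or a number of a turn 7.16, either way. A call with a gripper value outside its range is refused whole. The fingers move at their own pace and stop on an object; the grip force is fixed at half the most. Time passes only in rows, so rows that do not move let the fingers close. It gives the time, the measured TCP pose, the force, the opening and the grip force at its end, in the units of the state.
- ctrl.read_state(): the state, without advancing time (a new reading comes with each control period).
- ctrl.get_image(name): name is "scene" or "top" or "wrist"; returns a dict with "pixels" (400x640x3 uint8, red, green, blue), "fx", "fy", "cx", "cy" (pixels), "pose" (4x4, takes a point from camera to world coordinates); the wrist camera has in their place "T_tool_cam" (4x4, takes a point from camera to tool coordinates, whose origin is the TCP and whose axes are the flange's). Camera axes: x right, y up, looking along -z (the intrinsics and any distortion apply to the point x, -y, -z); pixel columns grow to the right and rows downward; lengths in mm; the calibration is good to about 2 mm. The wrist camera is an equidistant fisheye: a pixel r from the principal point sees the ray r / f radians off the axis. A picture is of the moment at which its call begins: read the wrist's pose just before it. There is no depth.
- ctrl.finish_job(): hands the job in; it is judged then, once.
The state is a dict: "clock": time; "qpos": joint angles; "qd": joint speeds; "tau": joint torques, N m; "eef_pos": TCP position; "tool_rot": TCP orientation; "force": force on the tool from outside, world axes, zero at the start; "torque": the same for the moment, N m; "width": finger opening in mm; "gripper_force": force on a finger pad.
Only numpy, scipy, OpenCV 4.12 (cv2) and the standard library are available. Lean on these libraries where they do the work, as an engineer would, in place of code of your own. Each camera call takes 0.05 s, during which the arm holds its last target. There are 200 camera calls.

### The job

The steel viscometer ball in the small aluminium dish has to be booked out. Take the carrier with the bar code out of the stand and slide it down the channel on the dish's front, code outwards, fully home so that the sprung catches snap into it; then lift the dish by its two flat cheeks, and, keeping it level and the loose ball in the middle of the bowl, turn it about a quarter turn so that the code squarely faces the window of the black reader, about 80 mm in front of it. Finish holding the dish still there in the gripper, and leave the blank carrier, the reader and everything else alone.

Things in the scene. Friction and masses are not known exactly. Their poses are not given: they have to be found in the camera images.
- dish_grip (a point): The ball dish: small round aluminium bowl 59 mm across, 28 mm high, 260 g, standing loose on the desk. This point is its middle, 18 mm above its underside. z up; -x is its front. At y = +31 and -31 mm are two upright flat cheeks (34 mm long along x, 4 to 28 mm above the underside, 62 mm outside to outside) for gripping it from above. On the front is a grey upright channel that takes the code carrier.
- dish_mid (a point): Point on the dish's centre line where the ball's centre lies when the ball sits in the middle of the bowl, 21 mm above the dish's underside; axes as dish_grip. Its z axis is vertical while the dish is level. The bowl rises gently to 10 mm from the middle (7 degrees), steeper (17 degrees) beyond.
- dish: The dish's frame, origin at the centre of its underside (desk height at the start). The channel on its front: centre line at x = -37 mm, y = 0, open at the top, mouth flared, 29 mm high, roomy for the 5 x 40 mm carrier plate by about 1 mm each way; floor 3 mm above the underside. Fully home, the carrier's origin is at (-37, 0, 3) mm with axes as the dish's, code to the front. Outside it is 69 mm wide, reaching x = -44 mm.
- ball_center (a point): Centre of the loose polished steel ball, 18 mm across, 24 g, lying in the middle of the bowl. It rolls if the dish is tipped or jerked.
- code_tag: The code carrier: white plastic plate 40 wide (y) x 5 thick (x) x 30 mm high with a bar code on its front (-x) and an upright grip block on top. Origin at the centre of its lower edge. In each side edge is a notch for the catch. It starts upright in one of the stand's two slots, its lower edge 6 mm above the desk; the slot is 16 mm deep, draw it straight up. 30 g.
- code_tag_head (a point): Point in the code carrier's grip block, 50 mm above the carrier's lower edge; axes as the carrier. The block is 12 mm thick along x, 26 mm wide along y, from 30 to 58 mm above the lower edge, flat-topped. Grip it from above across y, so that both fingers stay clear of the dish.
- code (a point): Centre of the bar code on the carrier's front face, 16 mm above the carrier's lower edge, 3 mm in front of its middle; -x points out of the code.
- catch_left (a joint): Sprung steel roller in the channel's left (+y) side: 0 = fully out into the channel, about 0.0012 m = pushed back by the carrier's edge. It drops into the carrier's notch (back to 0) when the carrier is home. Both together resist with about 5 to 9 N while the carrier is pushed down.
- catch_right (a joint): The same roller on the right (-y) side of the channel.
- blank_tag: A blank carrier in the other slot of the stand: no code, and a round knob 18 mm across, 48 mm high in all. Stays in its slot.
- stand: Grey plastic carrier stand, fixed, 40 (x) x 132 (y) x 22 mm high, two slots 65 mm apart along its y; which slot holds the coded carrier varies. Origin at the centre of its underside; the carriers face its -x.
- read_point (a point): Where the code's centre should be held: 80 mm straight in front of the window of the black hand-held reader, which stands fixed in its cradle, about 0.10 m above the desk. The window looks along this frame's -y (roughly to the robot's left); the reader is on the +y side of this point. Site axes: z up, x level across the line of sight.
- the_hand_scanner: The black long-nosed code reader in its cradle, 178 long x 67 x 120 mm high, standing 33 mm above the desk; nose towards its own -y, window 89 mm from the origin. Not to be touched.
- label_roll: Bystander: white label roll standing on end, 60 mm across, 52 mm high, origin under it.
- spare_cap_1: Bystander: white screw cap lying flat, 65 mm across, 19 mm high, origin under it.
- stapler: Bystander: desk stapler, 127 mm long (y), 30 wide, 49 mm high, origin under it.
- correction_bottle: Bystander: small white bottle with tapered cap, 25 mm across, 61 mm high, origin under it.
Mind the look-alikes: they are no part of the job. What is shaped like the code_tag but green or red is not meant.

How it is judged (in metres and radians):
On the way, in this order (a step that is already met when the one before it is completed fails the run):
1. the code carrier is fully home in the dish's channel, both catches in its notches, the dish still standing on the desk with the ball in its middle (z of code_tag in the frame of dish between 0.001 and 0.0045 m and x of code in the frame of dish between -0.0425 and -0.0375 m and y of code_tag in the frame of dish between -0.002 and 0.002 m and angle between the z axis of code_tag and the z axis of dish, either way round below 0.12 rad and angle between the x axis of code_tag and the x axis of dish, either way round below 0.12 rad and value of joint each of catch_left, catch_right below 0.0008 m and height (world z) of dish below 0.01 m and horizontal distance between ball_center and dish_mid below 0.008 m), for 0.2 s.
2. the dish is lifted clear of the desk in the fingers, with the carrier home and the ball in the middle (z of code_tag in the frame of dish between 0.001 and 0.0045 m and x of code in the frame of dish between -0.0425 and -0.0375 m and y of code_tag in the frame of dish between -0.002 and 0.002 m and angle between the z axis of code_tag and the z axis of dish, either way round below 0.12 rad and angle between the x axis of code_tag and the x axis of dish, either way round below 0.12 rad and value of joint each of catch_left, catch_right below 0.0008 m and height (world z) of dish above 0.03 m and contact force between dish and the fingers above 2 N and horizontal distance between ball_center and dish_mid below 0.008 m), for 0.2 s.
At the end, for the whole second after the job is handed in: Dish held in the fingers, off the desk, still, level within 0.1 rad, ball within 8 mm of the middle, carrier home (within 2 mm) with both catches in, code facing the reader within 0.25 rad and within 20 mm sideways and in height and 30 mm in range of the read point (z of code_tag in the frame of dish between 0.001 and 0.0045 m and x of code in the frame of dish between -0.0425 and -0.0375 m and y of code_tag in the frame of dish between -0.002 and 0.002 m and angle between the z axis of code_tag and the z axis of dish, either way round below 0.12 rad and angle between the x axis of code_tag and the x axis of dish, either way round below 0.12 rad and value of joint each of catch_left, catch_right below 0.0008 m and horizontal distance between ball_center and dish_mid below 0.008 m and angle between dish_mid's own z axis and vertical below 0.1 rad and height (world z) of dish above 0.05 m and contact force between dish and the fingers above 2 N and linear speed of dish below 0.03 m/s and x of code in the frame of read_point between -0.02 and 0.02 m and y of code in the frame of read_point between -0.03 and 0.03 m and z of code in the frame of read_point between -0.02 and 0.02 m and y of dish_mid in the frame of read_point below -0.01 m and angle between the x axis of code_tag and the y axis of the_hand_scanner, either way round below 0.25 rad); the arm keeps its last pose, push and grip.
It fails at once if the ball rolls more than 14 mm from the middle of the bowl (horizontal distance between ball_center and dish_mid above 0.014 m).
It fails at once if the dish is tipped more than 0.2 rad (angle between dish_mid's own z axis and vertical above 0.2 rad).
It fails at once if the blank carrier is taken out or knocked over (distance of blank_tag from where it was at the start of the episode above 0.015 m).
It fails at once if the reader is touched (contact force between the_hand_scanner and the arm above 1 N or contact force between the_hand_scanner and the fingers above 1 N or contact force between the_hand_scanner and dish above 1 N or contact force between the_hand_scanner and code_tag above 1 N).
It fails at once if a bystander is pushed more than 25 mm (distance of any of label_roll, spare_cap_1, stapler, correction_bottle from where it was at the start of the episode above 0.025 m).
It also fails if it takes over 64 s, if anything falls off the work surface, if the arm or the gripper's body presses on something with over 40 N, if the wrist force passes 120 N, or if a joint passes its speed limit or range.

## Working session

There is one attempt and no reset: what is moved stays moved. The work goes in short steps, Python scripts to look and compute and a shell command to move; the robot and the scene stay as the last step left them, time stands still between calls to the robot, and variables do not carry over. Pictures are saved under pics/ and viewed, at most 10 in all, crops included, and the job is handed in when it is done.

```bash
mkdir -p pics; ls
cat > h.py <<'E'
import numpy as np, cv2
from cell import ctrl
from scipy.spatial.transform import Rotation as R
def snap(n,f):
    s=ctrl.read_state(); im=ctrl.get_image(n); cv2.imwrite(f'pics/{f}.png',im['pixels'][:,:,::-1]); 
    np.save(f'pics/{f}.npy',dict(s=s,im=im),allow_pickle=True); return s,im
def load(f): return np.load(f'pics/{f}.npy',allow_pickle=True).item()
def T_of(s):
    T=np.eye(4);T[:3,:3]=R.from_euler('xyz',s['tool_rot']).as_matrix();T[:3,3]=s['eef_pos'];return T
def ray(f,u,v):
    d=load(f);im=d['im']
    if 'pose' in im:
        P=np.array(im['pose']);c=np.array([(u-im['cx'])/im['fx'],-(v-im['cy'])/im['fy'],-1])
    else:
        P=T_of(d['s'])@np.array(im['T_tool_cam']);a=np.array([(u-im['cx'])/im['fx'],(v-im['cy'])/im['fy']]);r=np.hypot(*a)
        k=np.sin(r)/max(r,1e-9);c=np.array([a[0]*k,-a[1]*k,-np.cos(r)])
    return P[:3,3],P[:3,:3]@c
def at(f,u,v,z):
    o,d=ray(f,u,v);return o+d*(z-o[2])/d[2]
def tri(*obs):
    A=np.zeros((3,3));b=np.zeros(3)
    for f,u,v in obs:
        o,d=ray(f,u,v);d=d/np.linalg.norm(d);M=np.eye(3)-np.outer(d,d);A+=M;b+=M@o
    return np.linalg.solve(A,b)
def proj(f,p):
    d=load(f);im=d['im'];p=np.append(p,1)
    if 'pose' in im:
        c=np.linalg.inv(np.array(im['pose']))@p
        return im['cx']+im['fx']*c[0]/-c[2], im['cy']+im['fy']*-c[1]/-c[2]
    c=np.linalg.inv(T_of(d['s'])@np.array(im['T_tool_cam']))@p
    r=np.arctan2(np.hypot(c[0],c[1]),-c[2]);n=np.hypot(c[0],c[1])
    return im['cx']+im['fx']*r*c[0]/n, im['cy']-im['fy']*r*c[1]/n
E
python3 - <<'E'
from h import *
np.set_printoptions(precision=3,suppress=True)
for n in('scene','top','wrist'):
    s,im=snap(n,n+'0')
    print(n,{k:(np.array(v)) for k,v in im.items() if k!='pixels'})
print(s)
a=cv2.imread('pics/scene0.png');b=cv2.imread('pics/top0.png')
E
```

```text
pics
scene {'fx': array(413.285), 'fy': array(413.285), 'cx': array(324.504), 'cy': array(197.501), 'pose': array([[ -0.865,   0.275,  -0.42 ,  60.258],
       [ -0.501,  -0.512,   0.698, 781.85 ],
       [ -0.023,   0.814,   0.581, 732.757],
       [  0.   ,   0.   ,   0.   ,   1.   ]])}
top {'fx': array(382.158), 'fy': array(382.158), 'cx': array(313.239), 'cy': array(205.507), 'pose': array([[   0.011,    0.982,   -0.187,  283.589],
       [  -1.   ,    0.008,   -0.015,   17.963],
       [  -0.013,    0.187,    0.982, 1332.556],
       [   0.   ,    0.   ,    0.   ,    1.   ]])}
wrist {'fx': array(309.707), 'fy': array(309.707), 'cx': array(318.632), 'cy': array(198.753), 'T_tool_cam': array([[   0.   ,    0.952,    0.307,   77.608],
       [   1.   ,   -0.   ,    0.   ,   -1.151],
       [   0.   ,    0.307,   -0.952, -142.545],
       [   0.   ,    0.   ,    0.   ,    1.   ]])}
{'clock': 0.1, 'qpos': array([ 1.277,  0.629,  0.038,  1.518, -0.027,  0.996, -0.02 ]), 'qd': array([-0.001, -0.002, -0.   , -0.002, -0.   , -0.002, -0.001]), 'tau': array([  0.003, -56.453,   1.23 , -19.397,   0.011,   0.005,   0.   ]), 'eef_pos': array([ 146.702, -632.669,  230.473]), 'tool_rot': array([-3.14 , -0.   ,  0.228]), 'force': array([-0.533,  0.477, -0.406]), 'torque': array([-0.01 , -0.006,  0.008]), 'gripper_force': 0.0, 'width': 85.03448801101439}
```

View pics/scene0.png

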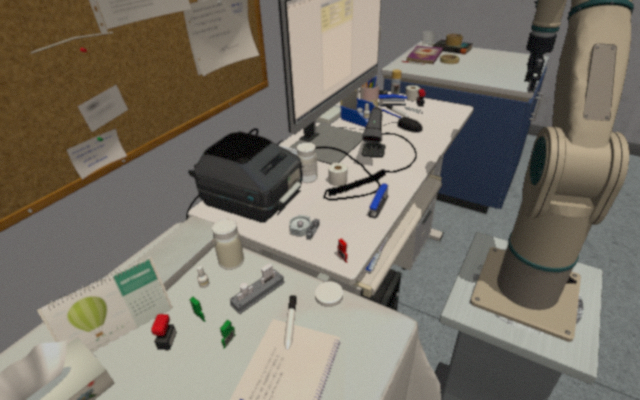

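View pics/top0.png

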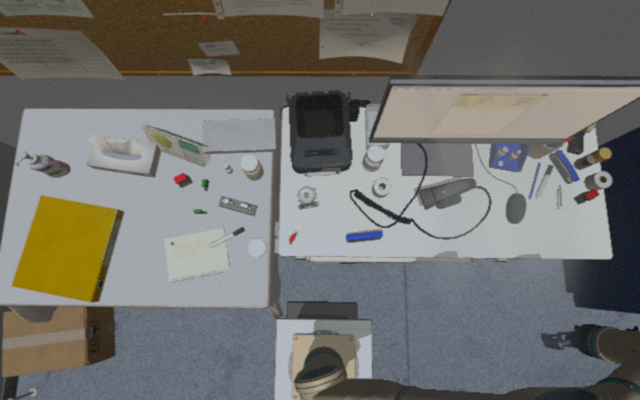

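The scene view shows the stand at (257,289), the aluminium dish at (301,227) and the reader at (373,130). In the top view these are the stand (238,206), the dish (307,196) and the reader (446,192) with its nose to the left.

Look-alikes in the top view:
- green carriers at (204,184) and (199,211)
- red carrier at (293,237)
- red/black stamp at (181,179)
- blank carrier, in the stand's other slot

I choose the white block in the stand that has no round knob, and check it in a close crop.

Run:
```python
import cv2,numpy as np
a=cv2.imread('pics/scene0.png');b=cv2.imread('pics/top0.png')
def c(i,x,y,w,h,W,H): return cv2.resize(i[y:y+h,x:x+w],(W,H),interpolation=cv2.INTER_CUBIC)
o=np.vstack([np.hstack([c(a,220,255,80,60,400,300),c(a,270,205,80,60,400,300)]),
 np.hstack([c(b,210,185,60,45,400,300),c(b,285,175,60,45,400,300)])])
cv2.imwrite('pics/c1.png',o)
```

```text
(no output)
```

View pics/c1.png

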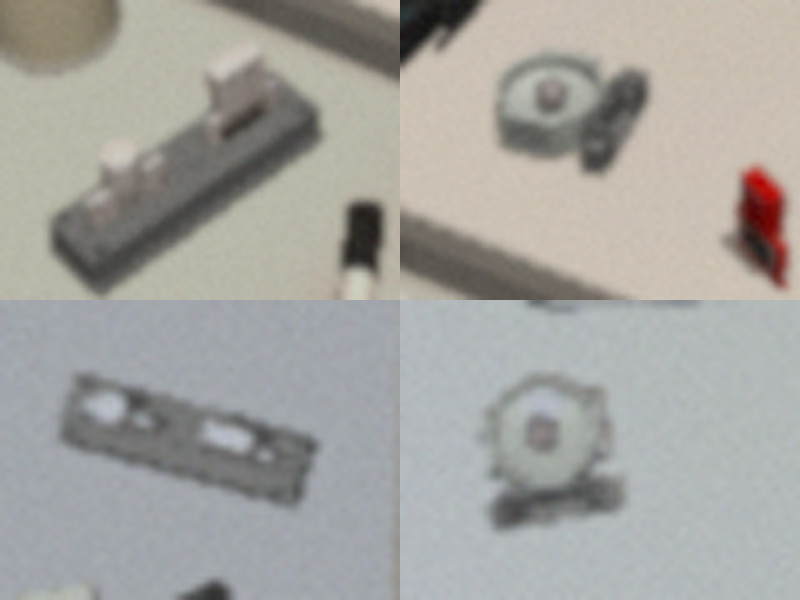

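The crop confirms it. In the top view the coded carrier with the flat block is the stand's right slot, block about (244.2,205.3), with its code on the robot side. The round-knobbed blank sits in the left slot, about (226,201). The dish has its ball at about (306.5,194.5) and its channel towards the robot.

```bash
python3 - <<'E'
from h import *
np.set_printoptions(precision=1,suppress=True)
k=.15
t=lambda x,y:(210+x*k,185+y*k)
t2=lambda x,y:(285+(x-400)*k,175+(y-300)*k)
print('block',at('top0',*t(228,134),64),'scene',at('scene0',220+237*.2,255+65*.2,64))
print('stand corners',[at('top0',*t(*p),22)[:2] for p in((75,75),(315,140),(62,140),(300,205))])
print('ball',at('top0',*t2(543,428),25),'scene',at('scene0',270+150*.2,205+95*.2,25))
print('chan ends',[at('top0',*t2(*p),32)[:2] for p in((495,515),(622,490))])
for p in((418,192),(420,206)):print('reader nose',at('top0',*p,100))
print('reader tail',at('top0',476,183,120))
E
python3 - <<'E'
import cv2,numpy as np
a=cv2.imread('pics/scene0.png');b=cv2.imread('pics/top0.png')
def c(i,x,y,w,h,W,H): return cv2.resize(i[y:y+h,x:x+w],(W,H),interpolation=cv2.INTER_CUBIC)
cv2.imwrite('pics/c2.png',np.hstack([c(a,345,90,60,80,400,533),c(b,410,150,80,80,400,533)]))
E
```

```text
block [523.9 271.2  64. ] scene [519.7 276.7  64. ]
stand corners [array([562.9, 362. ]), array([529.1, 233.7]), array([528. , 366.9]), array([494.5, 240.2])]
ball [572.   62.1  25. ] scene [568.2  70.   25. ]
chan ends [array([524. ,  86.2]), array([537.8,  20.3])]
reader nose [ 565.8 -307.8  100. ]
reader nose [ 518.9 -312.4  100. ]
reader tail [ 592.6 -491.4  120. ]
```

View pics/c2.png

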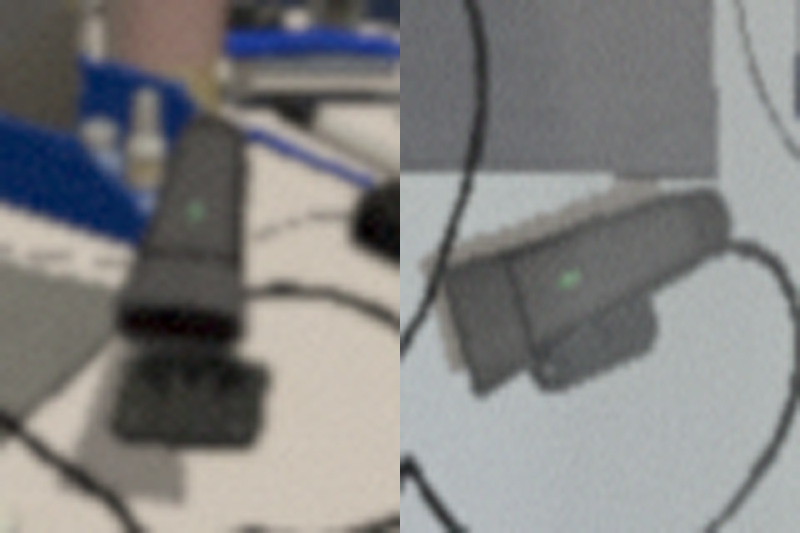

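```bash
python3 - <<'E'
from h import *
np.set_printoptions(precision=1,suppress=True)
print(tri(('top0',419,189.8),('scene0',363.75,135.75)),tri(('top0',427,208.8),('scene0',381.5,135.75)))
print(at('top0',432,189,130),at('top0',470,178.5,140), at('top0',419,189.8,125),at('top0',427,208.8,125))
E
A='[[0,0,0],[0.025,-0.0164,-0.0035],0]'
python3 -m handwheel '[[[0,0,0],[0.025,-0.0164,-0.0035],0],[[0,0,0],[0.025,-0.0164,-0.0035],0],[[0,0,0],[0.025,-0.0164,-0.0035],0],[[0,0,0],[0.025,-0.0164,-0.0035],0],[[0,0,0],[0.025,-0.0164,-0.0035],0]]'
python3 -m handwheel '[[[0,0,0],[0.025,-0.0164,-0.0035],0],[[0,0,0],[0.025,-0.0164,-0.0035],0],[[0,0,0],[0.025,-0.0164,-0.0035],0],[[0,0,0],[0.025,-0.0164,-0.0035],0],[[0,0,0],[0.025,-0.0164,-0.0035],0]]'
python3 -m handwheel '[[[0,0,0],[0.025,-0.0164,-0.0035],0],[[0,0,0],[0.025,-0.0164,-0.0035],0],[[0,0,0],[0.025,-0.0164,-0.0035],0],[[0,0,0],[0.025,-0.0164,-0.0035],0],[[0,0,0],[0.025,-0.0164,-0.0035],0]]'
python3 -m handwheel '[[[0,0,0],[0.025,-0.0164,-0.0035],0],[[0,0,0],[0.025,-0.0164,-0.0035],0],[[0,0,0],[0.025,-0.0164,-0.0035],0],[[0,0,0],[0.025,-0.0164,-0.0035],0],[[0,0,0],[0.025,-0.0164,-0.0035],0]]'
```

```text
[ 565.1 -306.7  121.6] [ 507.  -327.   125.2]
[ 569.1 -345.1  130. ] [ 602.2 -464.9  140. ] [ 567.4 -304.7  125. ] [ 505.2 -327.7  125. ]
clock: 0.57
eef_pos: [250.8, -523.8, 248.7]
tool_rot: [-3.141, 0.0, 0.228]
force: [0.8, 0.1, 0.3]
width: 85.6
gripper_force: 0.0
clock: 0.98
eef_pos: [354.1, -415.7, 266.4]
tool_rot: [-3.141, 0.0, 0.228]
force: [0.9, 0.5, 0.3]
width: 85.6
gripper_force: 0.0
clock: 1.4
eef_pos: [457.2, -307.6, 283.9]
tool_rot: [-3.141, 0.0, 0.228]
force: [0.0, -0.2, -0.1]
width: 85.4
gripper_force: 0.0
clock: 1.82
eef_pos: [560.5, -199.5, 301.3]
tool_rot: [-3.141, 0.0, 0.228]
force: [0.2, 0.7, 0.4]
width: 85.2
gripper_force: 0.0
```

```bash
python3 -m handwheel '[[[0,0,0],[0.0035,-0.0235,0.0068],0],[[0,0,0],[0.0035,-0.0235,0.0068],0],[[0,0,0],[0.0035,-0.0235,0.0068],0],[[0,0,0],[0.0035,-0.0235,0.0068],0],[[0,0,0],[0.0035,-0.0235,0.0068],0]]' >/dev/null
python3 -m handwheel '[[[0,0,0],[0.0035,-0.0235,0.0068],0],[[0,0,0],[0.0035,-0.0235,0.0068],0],[[0,0,0],[0.0035,-0.0235,0.0068],0],[[0,0,0],[0.0035,-0.0235,0.0068],0],[[0,0,0],[0.0035,-0.0235,0.0068],0]]' >/dev/null
python3 -c "
from h import *
snap('wrist','wdish')"
python3 -m handwheel '[[[0,0,0],[0.0035,-0.0235,0.0068],0],[[0,0,0],[0.0035,-0.0235,0.0068],0],[[0,0,0],[0.0035,-0.0235,0.0068],0],[[0,0,0],[0.0035,-0.0235,0.0068],0],[[0,0,0],[0.0035,-0.0235,0.0068],0]]' >/dev/null
python3 -m handwheel '[[[0,0,0],[0.0035,-0.0235,0.0068],0],[[0,0,0],[0.0035,-0.0235,0.0068],0],[[0,0,0],[0.0035,-0.0235,0.0068],0],[[0,0,0],[0.0035,-0.0235,0.0068],0],[[0,0,0],[0.0035,-0.0235,0.0068],0]]' >/dev/null
python3 -m handwheel '[[[0,0,6],[0,0,0],0],[[0,0,6],[0,0,0],0],[[0,0,6],[0,0,0],0],[[0,0,6],[0,0,0],0],[[0,0,4],[0,0,0],0]]'
python3 -m handwheel '[[[0,0,0],[0,0,0],0],[[0,0,0],[0,0,0],0]]'
python3 -c "
from h import *
snap('wrist','wstand')
a=cv2.imread('pics/wdish.png');b=cv2.imread('pics/wstand.png')
print(load('wdish')['s']['eef_pos'])
print(proj('wdish',np.array([570,66,25])),proj('wstand',np.array([521,274,64])))
o=np.hstack([cv2.resize(a[0:400,120:520],(400,400)),cv2.resize(b[0:400,120:520],(400,400))]);cv2.imwrite('pics/w1.png',o)"
```

```text
clock: 3.95
eef_pos: [521.8, 272.8, 165.1]
tool_rot: [3.141, 0.0, -0.266]
force: [0.2, 0.2, 0.4]
width: 85.4
gripper_force: 0.0
clock: 4.12
eef_pos: [521.8, 272.8, 165.1]
tool_rot: [3.141, 0.0, -0.259]
force: [-0.3, -0.3, 0.2]
width: 85.3
gripper_force: 0.0
[540.48933646  37.09943727 232.86543751]
(np.float64(300.795187322279), np.float64(139.42631825729788)) (np.float64(318.1753448338516), np.float64(198.32797363179424))
```

View pics/w1.png

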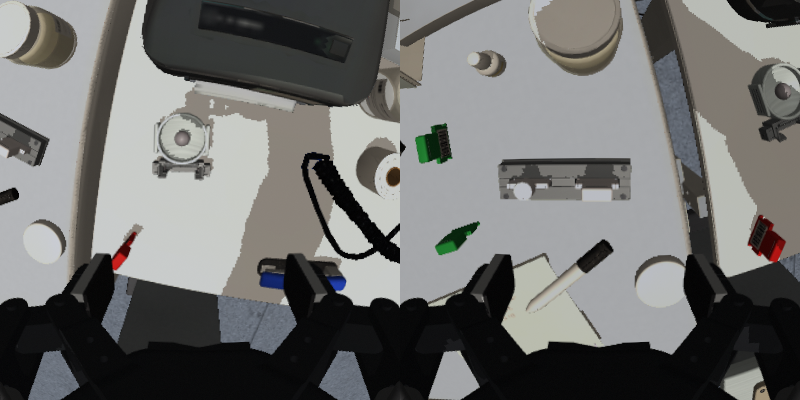

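Left picture: the dish is at about (182,138) with its channel below at (181,168). Right picture: the stand runs from (500,160) to (630,200), the coded block is at (597,193) and the blank knob at (523,191). I'll enlarge both.

```bash
python3 -c "
from h import *
a=cv2.imread('pics/wdish.png');b=cv2.imread('pics/wstand.png')
c=lambda i,x,y,w,h:cv2.resize(i[y:y+h,x:x+w],(w*8,h*8),interpolation=cv2.INTER_CUBIC)
o=np.hstack([c(a,262,105,75,75)[:,:600],np.zeros((600,0,3),np.uint8)])
cv2.imwrite('pics/w2.png',np.vstack([cv2.resize(b[150:210,210:360],(800,320),interpolation=cv2.INTER_CUBIC),np.pad(cv2.resize(a[108:183,265:340],(280,280),interpolation=cv2.INTER_CUBIC),((0,0),(0,520),(0,0)))]))"
```

```text
(no output)
```

View pics/w2.png

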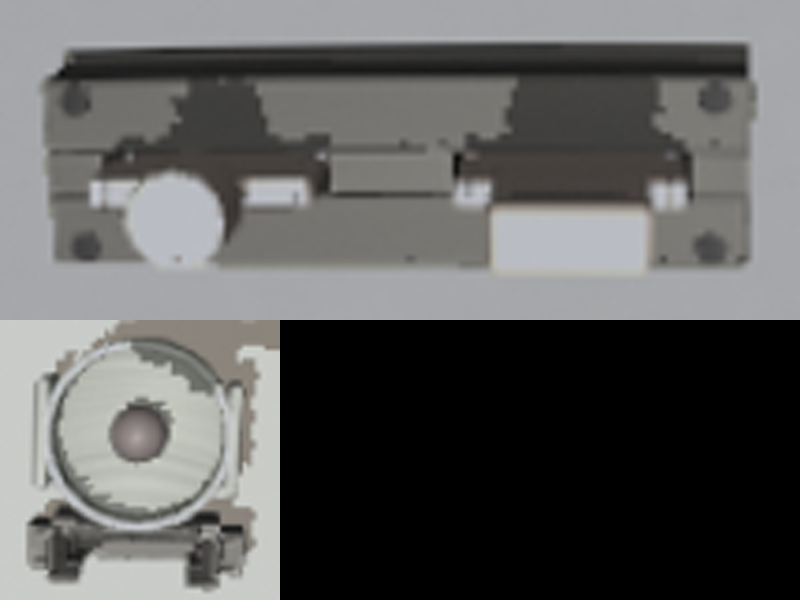

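Run:
```python
from h import *
np.set_printoptions(precision=2,suppress=True)
w=lambda x,y,z:at('wstand',210+x/5.333,150+y/5.333,z)
print('blk',w(571.5,239.5,64)); c=[w(*p,64) for p in((490,206),(653,206),(490,273),(653,273))]; print(np.array(c))
yaw=lambda a,b:np.degrees(np.arctan2((b-a)[0],-(b-a)[1])) # left->right = -y dir ; 
for a,b in((c[0],c[1]),(c[2],c[3]),(w(50,78,22),w(750,78,22)),(w(54,265,22),w(748,265,22))): print('yaw',yaw(a,b),np.linalg.norm(b-a))
d=lambda x,y,z:at('wdish',265+x/3.733,108+(y-320)/3.733,z)
print('dish rim c',d(140,435,28),'ball',d(139,433,21), 'chan',d(48,560,30),d(215,565,30),yaw(d(48,560,30),d(215,565,30)))
s=load('wstand')['s'];T=T_of(s);print(T)
print('d tool',T[:3,:3].T@(w(571.5,239.5,64)-T[:3,3]))
```

```text
blk [524.07 274.05  64.  ]
[[532.48 284.76  64.  ]
 [526.07 260.57  64.  ]
 [522.05 287.71  64.  ]
 [515.56 263.2   64.  ]]
yaw -14.833489547525744 25.032296601046056
yaw -14.827131724843193 25.35255446589926
yaw -15.29981787689085 126.64976001197645
yaw -14.815104734114865 129.6969400326351
dish rim c [571.5   64.19  28.  ] ball [571.15  64.79  21.  ] chan [527.83  83.58  30.  ] [537.73  33.11  30.  ] 11.09586829626021
[[  0.97  -0.26  -0.   521.77]
 [ -0.26  -0.97  -0.   272.81]
 [ -0.     0.    -1.   165.13]
 [  0.     0.     0.     1.  ]]
d tool [  1.93  -1.83 101.12]
```

```bash
python3 -m handwheel '[[[0,0,0],[0.002,-0.002,0],0.45],[[0,0,0],[0,0,0.010],0.45],[[0,0,0],[0,0,0.010],0.45],[[0,0,0],[0,0,0],0.45],[[0,0,0],[0,0,0],0.45]]'
python3 -m handwheel '[[[0,0,0],[0,0,0.020],0.45],[[0,0,0],[0,0,0.020],0.45],[[0,0,0],[0,0,0.015],0.45],[[0,0,0],[0,0,0.010],0.45],[[0,0,0],[0,0,0],0.45]]'
python3 -c "
from h import *
snap('wrist','wgrab');b=cv2.imread('pics/wgrab.png');cv2.imwrite('pics/w3.png',cv2.resize(b[150:400,170:470],(720,600),interpolation=cv2.INTER_CUBIC))"
```

```text
clock: 4.58
eef_pos: [523.5, 273.8, 144.0]
tool_rot: [3.14, 0.002, -0.261]
force: [0.5, 0.4, -0.1]
width: 46.9
gripper_force: 0.0
clock: 5.0
eef_pos: [523.1, 273.7, 78.4]
tool_rot: [3.139, 0.003, -0.261]
force: [-0.9, 0.1, -0.1]
width: 46.9
gripper_force: 0.0
```

View pics/w3.png

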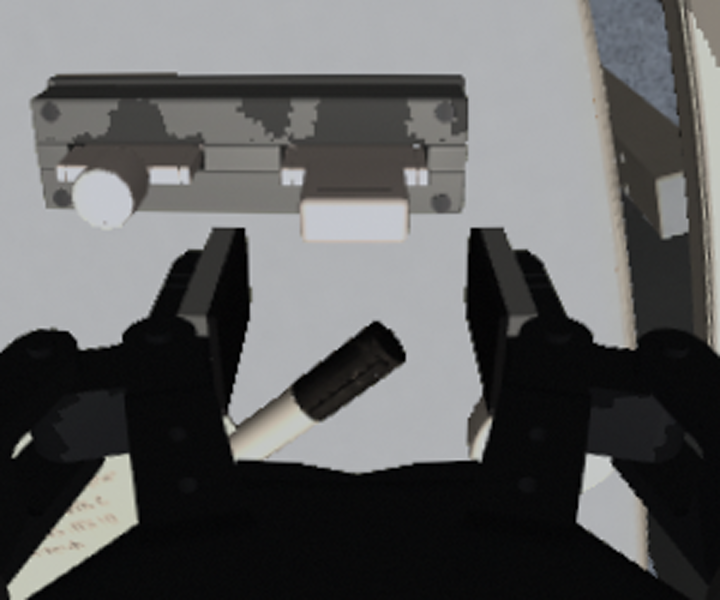

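The block's top face is at crop (354,220), between the open fingers, whose middle is at about (357,270). The knob at (104,198) is clear of the left finger.

Run:
```python
from h import *
np.set_printoptions(precision=2,suppress=True)
w=lambda x,y,z:at('wgrab',170+x/2.4,150+y/2.4,z)
p=w(354.5,220,64);s=load('wgrab')['s'];T=T_of(s);print(p,T[:3,:3].T@(p-T[:3,3]))
print(np.linalg.norm(w(302,220,64)-w(408,220,64)))
```

```text
[524.57 274.4   64.  ] [ 1.28 -1.14 14.35]
24.81946950214887
```

```bash
python3 -m handwheel '[[[0,0,0],[0.001,-0.001,0.010],0.45],[[0,0,0],[0,0,0.010],0.45],[[0,0,0],[0,0,0.010],0.45],[[0,0,0],[0,0,0.008],0.45],[[0,0,0],[0,0,0],0.45]]'
python3 -m handwheel '[[[0,0,0],[0,0,0],1],[[0,0,0],[0,0,0],1],[[0,0,0],[0,0,0],1],[[0,0,0],[0,0,0],1],[[0,0,0],[0,0,0],1]]'
python3 -m handwheel '[[[0,0,0],[0,0,0],1],[[0,0,0],[0,0,0],1]]'
```

```text
clock: 5.47
eef_pos: [524.3, 274.4, 40.4]
tool_rot: [3.139, 0.002, -0.261]
force: [-0.6, -0.6, -0.1]
width: 47.0
gripper_force: 0.0
clock: 5.88
eef_pos: [525.8, 275.1, 42.7]
tool_rot: [-3.141, -0.001, -0.261]
force: [0.5, -0.4, 0.0]
width: 24.8
gripper_force: 59.6
clock: 6.05
eef_pos: [525.7, 275.1, 42.5]
tool_rot: [-3.141, -0.0, -0.261]
force: [-1.5, -0.2, -1.7]
width: 24.9
gripper_force: 59.6
```

```bash
python3 -m handwheel '[[[0,0,0],[0,0,-0.004],1],[[0,0,0],[0,0,-0.006],1],[[0,0,0],[0,0,-0.006],1],[[0,0,0],[0,0,-0.010],1],[[0,0,0],[0,0,-0.020],1]]'
python3 -m handwheel '[[[0,0,0],[0,0,-0.020],1],[[0,0,0],[0,0,-0.020],1],[[0,0,0],[0,0,-0.014],1],[[0,0,0],[0,0,0],1]]'
python3 -m handwheel '[[[0,0,-5.4],[0,0,0],1],[[0,0,-5.4],[0,0,0],1],[[0,0,-5.4],[0,0,0],1],[[0,0,-5.4],[0,0,0],1],[[0,0,-5.4],[0,0,0],1]]' >/dev/null
python3 -m handwheel '[[[0,0,0],[-0.0037,0.0215,0],1],[[0,0,0],[-0.0037,0.0215,0],1],[[0,0,0],[-0.0037,0.0215,0],1],[[0,0,0],[-0.0037,0.0215,0],1],[[0,0,0],[-0.0037,0.0215,0],1]]' >/dev/null
python3 -m handwheel '[[[0,0,0],[-0.0037,0.0215,0],1],[[0,0,0],[-0.0037,0.0215,0],1],[[0,0,0],[-0.0037,0.0215,0],1],[[0,0,0],[-0.0037,0.0215,0],1],[[0,0,0],[-0.0037,0.0215,0],1]]'
python3 -m handwheel '[[[0,0,0],[0,0,0],1],[[0,0,0],[0,0,0],1],[[0,0,0],[0,0,0],1]]'
python3 -c "
from h import *
snap('wrist','wch');b=cv2.imread('pics/wch.png')
print(load('wch')['s']['eef_pos'],load('wch')['s']['tool_rot'])
cv2.imwrite('pics/w4.png',cv2.resize(b[130:280,220:420],(800,600),interpolation=cv2.INTER_CUBIC))"
```

```text
clock: 6.47
eef_pos: [524.4, 274.4, 87.9]
tool_rot: [3.139, 0.002, -0.261]
force: [0.2, 0.1, -1.0]
width: 24.4
gripper_force: 59.6
clock: 6.8
eef_pos: [527.8, 276.1, 146.5]
tool_rot: [-3.137, -0.005, -0.261]
force: [-0.0, 0.6, 0.5]
width: 24.5
gripper_force: 59.6
clock: 8.05
eef_pos: [533.9, 55.9, 142.2]
tool_rot: [3.142, 0.0, 0.21]
force: [-0.1, 1.2, -0.3]
width: 24.6
gripper_force: 59.6
clock: 8.3
eef_pos: [534.1, 57.7, 142.3]
tool_rot: [-3.141, -0.0, 0.211]
force: [0.7, 0.8, -1.2]
width: 24.5
gripper_force: 59.6
[534.12832268  57.74537542 142.25844928] [-3.14083712e+00 -1.47433237e-05  2.10580174e-01]
```

View pics/w4.png

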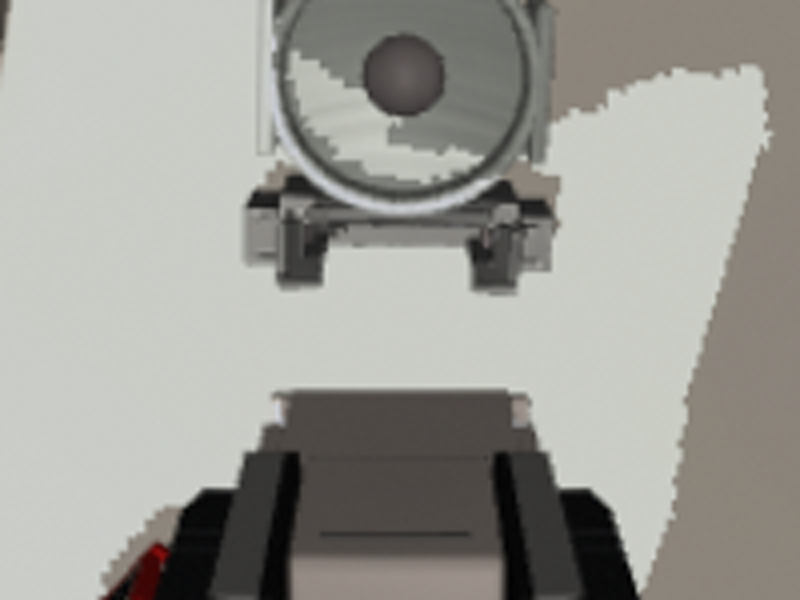

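The held carrier's lower back edge runs from (275,392) to (530,392). The channel's ears span 245 to 552 and its front lips end at (300,287) and (494,292), so it is turned about 1° from the tool. The ball is central in the bowl at (404,75).

Run:
```python
from h import *
np.set_printoptions(precision=2,suppress=True)
s=load('wch')['s'];T=T_of(s);L=lambda p:T[:3,:3].T@(p-T[:3,3])
w=lambda x,y,z:at('wch',220+x/4,130+y/4,z)
zb=142.3-36.5
a,b=w(277,392,zb),w(529,392,zb);print('carrier back edge tool',L(a),L(b),'mid',L((a+b)/2), 'w',np.linalg.norm(a-b))
p=w(404,75,21);print('ball',p,L(p)); q=w(405,75,28)
print('rim LR',L(w(275,80,28)),L(w(535,80,28)),'bottom',L(w(405,211,28)))
for z in (29,32):
  l,r=w(302,287,z),w(494,292,z);print(z,'lip',L(l),L(r),np.degrees(np.arctan2((r-l)[0],-(r-l)[1])))
  l,r=w(245,230,z),w(552,236,z);print('ear',L(l),L(r),np.linalg.norm(l-r),np.degrees(np.arctan2((r-l)[0],-(r-l)[1])))
l,r=w(259,153,28),w(545,160,28);print('cheek front ends',L(l),L(r))
yaw=np.radians(10.8);ch=p-37*np.array([np.cos(yaw),np.sin(yaw),0]);print('chan',ch,L(ch))
# front-face bars check: block top face at z 
print('block top',L(w(397,575,142.3+21.5)))
```

```text
carrier back edge tool [  0.51 -19.71  36.47] [ 0.52 20.01 36.44] mid [ 0.51  0.15 36.46] w 39.723665271739165
ball [571.07  64.91  21.  ] [ 37.62   0.81 121.26]
rim LR [ 37.74 -26.27 114.28] [ 37.8   28.25 114.24] bottom [  9.23   1.03 114.26]
29 lip [ -7.62 -21.39 113.27] [ -8.76  20.51 113.24] 10.515395159537537
ear [  5.32 -33.46 113.28] [  4.    32.79 113.23] 66.2597578089121 10.926821401822796
32 lip [ -6.62 -21.16 110.27] [ -7.74  20.25 110.24] 10.515395159537466
ear [  6.16 -33.08 110.28] [  4.86  32.39 110.23] 65.48268756820627 10.9268214018228
cheek front ends [ 22.05 -30.03 114.28] [ 20.57  30.84 114.24]
chan [534.72  57.98  21.  ] [  0.63  -0.01 121.26]
block top [  2.74  -0.89 -21.54]
```

Run:
```python
from h import *
np.set_printoptions(precision=2,suppress=True)
s=load('wch')['s'];T=T_of(s);L=lambda p:T[:3,:3].T@(p-T[:3,3])
im=cv2.imread('pics/wch.png').mean(2)
print(im[222:300,312:326].mean(1).round().astype(int))
for v in (243,244,267,268,269,270,280,282,284):print(v,L(at('wch',320,v,142.3+21.5))[0],L(at('wch',320,v,142.3-6.5))[0])
```

```text
[201 201 201 201 201 139  88  73  73  73  73  73  73  73  73  73  73  73
  73  73  73  73  68  71  72  72  72  72  72  72  72  72  73  73  73  73
  73  73  74  74  72  51  66  73  74  75  83 102 122 130 136 141 144 143
 142 142 141 141 140 140 139 139 139 139 145 180 190 189 196 202 202 202
 202 202 202 202 202 202]
243 18.435427568537033 4.747670774570332
244 17.950584022997393 4.150637643353004
267 6.3349790007914395 -10.15274145942888
268 5.807792978339966 -10.801914836312346
269 5.278583601436154 -11.453579758469488
270 4.74732810059162 -12.107764264097078
280 -0.6829660872231321 -18.794592566149376
282 -1.7959947686639621 -20.1651687137098
284 -2.9184942960977254 -21.547407198307386
```

```bash
python3 -m handwheel '[[[0,2,1.2],[0,0,0],1],[[0,0,0],[0.0007,-0.0004,0.010],1],[[0,0,0],[0,0,0.010],1],[[0,0,0],[0,0,0.010],1],[[0,0,0],[0,0,0.010],1]]'
python3 -m handwheel '[[[0,0,0],[-0.0007,0,0.010],1],[[0,0,0],[-0.0007,0,0.008],1],[[0,0,0],[-0.0007,0,0.005],1],[[0,0,0],[0,0,0],1],[[0,0,0],[0,0,0],1]]'
python3 -c "
from h import *
snap('wrist','wpre');snap('scene','spre');b=cv2.imread('pics/wpre.png');s=load('wpre')['s'];print(s['eef_pos'],s['tool_rot'])
c=cv2.imread('pics/spre.png')
o=cv2.resize(b[160:280,220:420],(800,480),interpolation=cv2.INTER_CUBIC)
o2=np.pad(cv2.resize(c[205:265,270:350],(160,120),interpolation=cv2.INTER_CUBIC),((0,0),(0,640),(0,0)))
cv2.imwrite('pics/w5.png',np.vstack([o,o2]))"
```

```text
clock: 8.77
eef_pos: [536.1, 58.4, 100.9]
tool_rot: [-3.141, -0.034, 0.191]
force: [-0.6, -0.3, -0.9]
width: 24.5
gripper_force: 59.6
clock: 9.18
eef_pos: [534.8, 57.5, 79.0]
tool_rot: [-3.141, -0.034, 0.189]
force: [-0.9, -0.8, -0.1]
width: 24.5
gripper_force: 59.6
[534.82200297  57.54851364  78.95116726] [-3.14121893 -0.03426464  0.18940604]
```

View pics/w5.png

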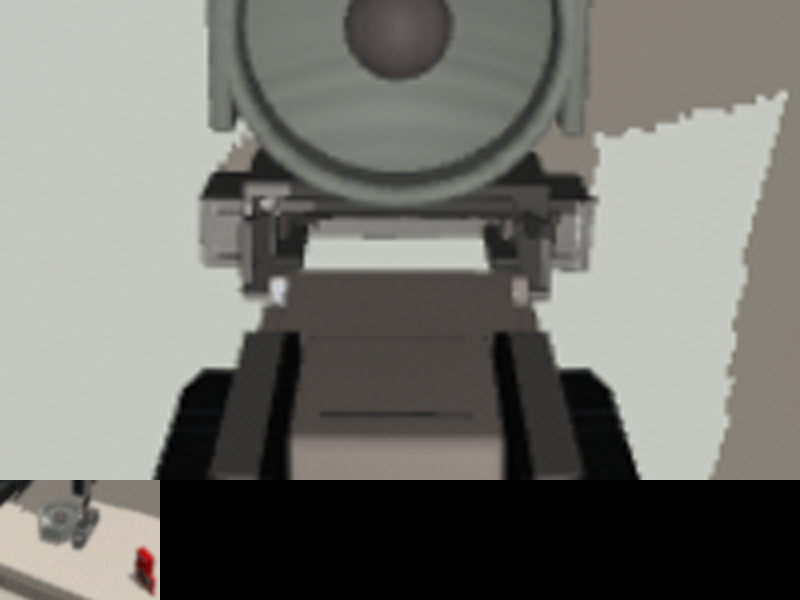

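Run:
```python
from h import *
np.set_printoptions(precision=2,suppress=True)
w=lambda x,y,z:at('wpre',220+x/4,160+y/4,z)
s=load('wpre')['s'];yaw=np.radians(10.4);Rz=np.array([[np.cos(yaw),np.sin(yaw),0],[-np.sin(yaw),np.cos(yaw),0],[0,0,1]])
p=w(398,26,21);print('ball',p)
D=lambda q:Rz@(q-np.array([p[0],p[1],0]))
zb=s['eef_pos'][2]-36.5
a,b=w(275,270,zb),w(528,270,zb);print('carrier back edge in dish',D(a),D(b),D((a+b)/2),np.linalg.norm(a-b))
for z in(29,32):print(z,'lip',D(w(270,296,z)),D(w(525,298,z)),'ear',D(w(203,235,z)),D(w(595,238,z)))
print('rim',D(w(235,20,28)),D(w(568,20,28)),D(w(400,206,28)),'cheeks',D(w(220,130,28)),D(w(575,133,28)))
print('yaw',[np.degrees(np.arctan2((r-l)[0],-(r-l)[1])) for l,r in((w(222,265,31),w(578,269,31)),(w(220,130,28),w(575,133,28)),(w(270,296,31),w(525,298,31)))],np.degrees(s['tool_rot'][2]))
```

```text
ball [571.09  65.14  21.  ]
carrier back edge in dish [-35.17  19.12  42.45] [-34.86 -20.76  42.45] [-35.02  -0.82  42.45] 39.883074653420145
29 lip [-45.2   21.46  29.  ] [-45.22 -22.07  29.  ] ear [-34.29  32.56  29.  ] [-34.29 -33.52  29.  ]
32 lip [-43.95  21.14  32.  ] [-43.97 -21.72  32.  ] ear [-33.21  32.07  32.  ] [-33.22 -32.99  32.  ]
rim [ 2.11 26.3  28.  ] [  2.57 -27.38  28.  ] [-29.12  -0.57  28.  ] cheeks [-16.25  29.2   28.  ] [-16.28 -29.32  28.  ]
yaw [np.float64(10.16449677672915), np.float64(10.368154487092388), np.float64(10.37426478689385)] 10.852166525441007
```

```bash
python3 -m handwheel '[[[0,0,0.5],[0.0005,-0.0004,0],1],[[0,0,0],[-0.0001,0,0.004],1],[[0,0,0],[-0.0002,0,0.004],1],[[0,0,0],[-0.0001,0,0.003],1],[[0,0,0],[-0.0001,0,0.003],1]]'
python3 -m handwheel '[[[0,0,0],[-0.0001,0,0.003],1],[[0,0,0],[-0.0001,0,0.003],1],[[0,0,0],[-0.0001,0,0.002],1],[[0,0,0],[0,0,0],1]]'
python3 -m handwheel '[[[0,0,0],[0,0,0],1]]'
```

```text
clock: 9.7
eef_pos: [535.2, 58.1, 64.9]
tool_rot: [-3.141, -0.035, 0.181]
force: [0.5, 0.1, -0.5]
width: 24.7
gripper_force: 59.6
clock: 10.03
eef_pos: [535.1, 58.1, 56.8]
tool_rot: [-3.141, -0.034, 0.181]
force: [-0.0, 0.9, -1.1]
width: 24.7
gripper_force: 59.6
clock: 10.12
eef_pos: [535.3, 58.1, 57.2]
tool_rot: [-3.141, -0.035, 0.181]
force: [0.2, 0.0, 0.2]
width: 24.4
gripper_force: 59.6
```

```bash
python3 -m handwheel '[[[0,0,0],[-0.0001,0,0.003],1],[[0,0,0],[-0.0001,0,0.003],1],[[0,0,0],[-0.0001,0,0.002],1],[[0,0,0],[0,0,0],1]]'
python3 -m handwheel '[[[0,0,0],[-0.0001,0,0.002],1],[[0,0,0],[-0.0001,0,0.002],1],[[0,0,0],[0,0,0],1]]'
```

```text
clock: 10.45
eef_pos: [535.3, 58.1, 48.9]
tool_rot: [-3.141, -0.035, 0.181]
force: [0.4, 1.0, 0.5]
width: 24.4
gripper_force: 59.7
clock: 10.7
eef_pos: [535.4, 58.2, 45.0]
tool_rot: [-3.141, -0.035, 0.181]
force: [0.8, 0.8, -1.7]
width: 24.5
gripper_force: 59.6
```

```bash
python3 -m handwheel '[[[0,0,0],[0,0,0.0015],1],[[0,0,0],[-0.0001,0,0.0015],1],[[0,0,0],[0,0,0],1]]'
python3 -m handwheel '[[[0,0,0],[0,0,0.001],1],[[0,0,0],[0,0,0.001],1],[[0,0,0],[0,0,0],1]]'
```

```text
clock: 10.95
eef_pos: [535.1, 58.1, 41.9]
tool_rot: [-3.141, -0.035, 0.181]
force: [0.7, 0.1, -1.7]
width: 24.8
gripper_force: 59.6
clock: 11.2
eef_pos: [535.1, 58.1, 40.0]
tool_rot: [-3.141, -0.034, 0.181]
force: [0.3, 0.5, -1.7]
width: 24.7
gripper_force: 59.6
```

```bash
python3 -m handwheel '[[[0,0,0],[0,0,0.001],1],[[0,0,0],[0,0,0],1]]'
python3 -m handwheel '[[[0,0,0],[0,0,0.001],1],[[0,0,0],[0,0,0],1]]'
python3 -c "
from h import *
snap('wrist','wins');s=load('wins')['s'];print(s['force'],s['torque'])
from scipy import ndimage
im=cv2.imread('pics/wins.png');g=im.mean(2)
print(g[222:290,312:326].mean(1).round().astype(int))
for z in(25,):pass"
```

```text
clock: 11.37
eef_pos: [535.3, 58.1, 39.4]
tool_rot: [-3.141, -0.035, 0.181]
force: [0.1, -0.3, 0.5]
width: 24.5
gripper_force: 59.8
clock: 11.53
eef_pos: [535.4, 58.1, 39.2]
tool_rot: [-3.141, -0.035, 0.181]
force: [-0.6, -0.3, 9.3]
width: 24.1
gripper_force: 60.8
[-0.56810212 -0.26041631  9.26319482] [0.07214491 0.50972866 0.01392721]
[119 104  76  60  60  59  59  72  92 106 118 118 106  87  67  44  58  66
  69  69  69  69  69  68  68  68  69  68  68  68  68  68  68  68  69  69
  69  69  69  69  67  47  62  69  70  71  79  97 115 123 129 134 136 136
 135 135 134 134 133 133 132 132 132 132 131 131 127 126]
```

```bash
python3 -m handwheel '[[[0,0,0],[0,0,0.001],1],[[0,0,0],[0,0,0],1]]'
python3 -m handwheel '[[[0,0,0],[0,0,0.0005],1],[[0,0,0],[0,0,0],1],[[0,0,0],[0,0,0],1]]'
```

```text
clock: 11.75
eef_pos: [535.6, 58.1, 39.1]
tool_rot: [-3.141, -0.036, 0.18]
force: [-3.5, -1.1, 18.2]
width: 24.4
gripper_force: 62.0
clock: 12.0
eef_pos: [535.7, 58.1, 39.1]
tool_rot: [-3.141, -0.036, 0.181]
force: [-4.0, 0.1, 23.2]
width: 24.6
gripper_force: 62.6
```

```bash
python3 -m handwheel '[[[0,0,0],[0,0,-0.0012],1],[[0,0,0],[0,0,-0.0013],1],[[0,0,0],[0,0,0],1]]'
python3 -m handwheel '[[[0,0,0],[0,0,0],0.5],[[0,0,0],[0,0,0],0.5],[[0,0,0],[0,0,0],0.5],[[0,0,0],[0,0,0],0.5]]'
python3 -m handwheel '[[[0,0,0],[0,0,-0.005],0.5],[[0,0,0],[0.0003,0,-0.010],0.5],[[0,0,0],[0.0003,0,-0.010],0.5],[[0,0,0],[0.0004,0,-0.015],0.5],[[0,0,0],[0.0006,0,-0.020],0.5]]'
python3 -m handwheel '[[[0,-2,0],[0,0,0],0],[[0,0,0],[0,0,-0.020],0],[[0,0,0],[0,0,-0.020],0],[[0,0,0],[0,0,0],0],[[0,0,0],[0,0,0],0]]'
python3 -c "
from h import *
snap('wrist','wafter');s=load('wafter')['s'];print(s['eef_pos'],s['tool_rot'])"
```

```text
clock: 12.25
eef_pos: [535.5, 58.1, 39.5]
tool_rot: [-3.141, -0.035, 0.181]
force: [-0.3, -0.2, -0.5]
width: 24.4
gripper_force: 59.6
clock: 12.58
eef_pos: [535.3, 58.0, 39.1]
tool_rot: [-3.141, -0.035, 0.181]
force: [0.1, -0.6, 0.4]
width: 42.7
gripper_force: 0.0
clock: 13.0
eef_pos: [534.4, 57.9, 100.2]
tool_rot: [-3.141, -0.034, 0.181]
force: [0.2, -0.8, 0.2]
width: 42.8
gripper_force: 0.0
clock: 13.42
eef_pos: [536.0, 58.1, 141.3]
tool_rot: [-3.141, -0.004, 0.181]
force: [0.2, 0.8, -0.9]
width: 85.4
gripper_force: 0.0
[535.9794462   58.07351522 141.2652158 ] [-3.14106572 -0.00377468  0.18057443]
```

```bash
python3 -m handwheel '[[[0,0,0],[-0.0035,0.0223,-0.0066],0],[[0,0,0],[-0.0035,0.0223,-0.0066],0],[[0,0,0],[-0.0035,0.0223,-0.0066],0],[[0,0,0],[-0.0035,0.0223,-0.0066],0],[[0,0,0],[-0.0035,0.0223,-0.0066],0]]'>/dev/null
python3 -m handwheel '[[[0,0,0],[-0.0035,0.0223,-0.0066],0],[[0,0,0],[-0.0035,0.0223,-0.0066],0],[[0,0,0],[-0.0035,0.0223,-0.0066],0],[[0,0,0],[-0.0035,0.0223,-0.0066],0],[[0,0,0],[-0.0035,0.0223,-0.0066],0]]'>/dev/null
python3 -c "
from h import *
snap('wrist','wr1')"
python3 -m handwheel '[[[0,0,0],[-0.0035,0.0223,-0.0066],0],[[0,0,0],[-0.0035,0.0223,-0.0066],0],[[0,0,0],[-0.0035,0.0223,-0.0066],0],[[0,0,0],[-0.0035,0.0223,-0.0066],0],[[0,0,0],[-0.0035,0.0223,-0.0066],0]]'
python3 -m handwheel '[[[0,0,0],[0,0,0],0],[[0,0,0],[0,0,0],0]]'
python3 -c "
from h import *
snap('wrist','wr2')
for f in('wr1','wr2'):print(f,load(f)['s']['eef_pos'],[np.round(proj(f,np.array(p))) for p in((565,-307,122),(507,-327,122),(602,-465,140))])
print([np.round(proj('wafter',np.array(p))) for p in((535,58,61),(571,65,21))])
a,b,c=[cv2.imread('pics/%s.png'%f) for f in('wafter','wr1','wr2')]
r=lambda i,x,y:cv2.resize(i[y:y+150,x:x+200],(400,300),interpolation=cv2.INTER_CUBIC)
o=np.vstack([np.hstack([cv2.resize(a[150:250,250:383],(400,300),interpolation=cv2.INTER_CUBIC),r(b,380,100)]),np.hstack([cv2.resize(c[50:350,220:620],(400,300)),r(c,280,120)])]);cv2.imwrite('pics/last.png',o)"
```

```text
clock: 14.77
eef_pos: [542.6, -281.2, 237.4]
tool_rot: [-3.14, 0.002, 0.181]
force: [0.3, 0.2, -0.0]
width: 85.4
gripper_force: 0.0
clock: 14.93
eef_pos: [542.5, -281.9, 237.3]
tool_rot: [-3.141, 0.001, 0.178]
force: [-0.3, 1.4, -0.3]
width: 85.3
gripper_force: 0.0
wr1 [ 539.60316403 -168.69773552  204.5499642 ] [array([485., 204.]), array([481., 266.]), array([613., 201.])]
wr2 [ 542.47322394 -281.86519604  237.27330091] [array([354., 173.]), array([361., 237.]), array([525., 172.])]
[array([320., 207.]), array([319., 152.])]
```

```bash
python3 -c "
from h import *
a,b,c=[cv2.imread('pics/%s.png'%f) for f in('wafter','wr1','wr2')]
r=lambda i,x,y:cv2.resize(i[y:y+150,x:x+200],(400,300),interpolation=cv2.INTER_CUBIC)
o=np.vstack([np.hstack([cv2.resize(a[140:240,253:387],(400,300),interpolation=cv2.INTER_CUBIC),r(b,420,150)]),np.hstack([cv2.resize(c[50:350,220:620],(400,300)),r(c,300,120)])]);cv2.imwrite('pics/last.png',o)"
```

```text
(no output)
```

View pics/last.png

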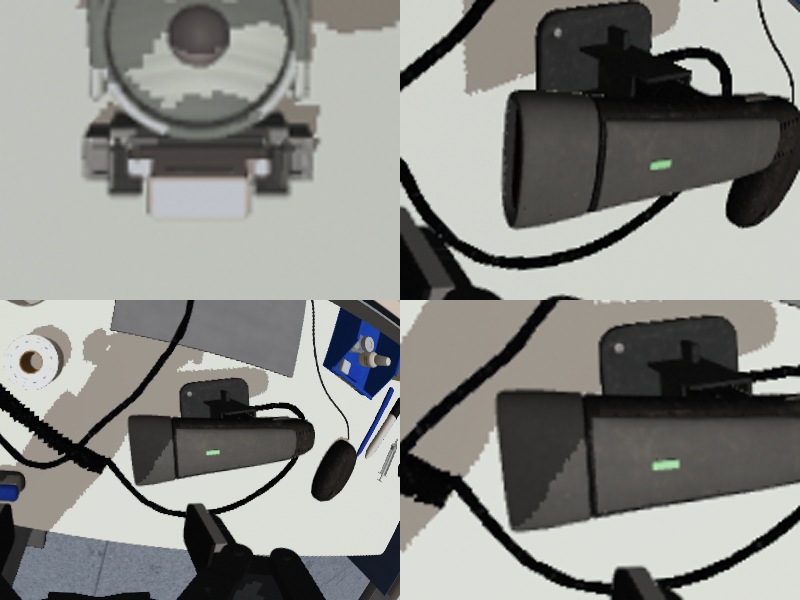

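The carrier sits symmetric between the channel walls, shoulders level with them, and the ball is central. The reader's nose corners are at wr1 px (477,196)/(477.5,263) and wr2 px (349,166.5)/(357.5,235).

Run:
```python
from h import *
np.set_printoptions(precision=1,suppress=True)
U=tri(('wr1',477,196),('wr2',349,166.5),('top0',419,189.8));Lo=tri(('wr1',477.5,263),('wr2',357.5,235),('top0',427,208.8))
print(U,Lo,np.linalg.norm(U-Lo),'normal heading',np.degrees(np.arctan2((U-Lo)[1],(U-Lo)[0]))+90)
U2=tri(('wr1',477,196),('wr2',349,166.5));L2=tri(('wr1',477.5,263),('wr2',357.5,235));print(U2,L2)
# seam line and tail edges in wr2 wide (1x offset 220,50)
w=lambda x,y,z:at('wr2',220+x,50+y-300,z)
for z in(110,125):
  a,b,c,d=w(130,415,z),w(295,424,z),w(140,485,z),w(300,457,z)
  h=lambda p,q:np.degrees(np.arctan2((p-q)[1],(p-q)[0]));print(z,a,c,h(a,b),h(c,d),(h(a,b)+h(c,d))/2)
# carrier in dish after insertion
w=lambda x,y,z:at('wafter',253+x*134/400,140+y/3,z)
p=w(199,37,21);y=np.radians(10.4);Rz=np.array([[np.cos(y),np.sin(y),0],[-np.sin(y),np.cos(y),0],[0,0,1]])
print('ball',p,'blk in dish',Rz@(w(199,197.5,61)-p),[Rz@(w(*q,61)-p) for q in((146,218),(252,218))])
```

```text
[ 568.7 -304.4  112.9] [ 506.4 -326.7  116.6] 66.28085742769663 normal heading 109.62862481513511
[ 567.7 -303.5  110.3] [ 507.8 -323.4  119.6]
110 [ 568.8 -304.2  110. ] [ 503.8 -327.9  110. ] 98.6580050831442 108.92835579050795 103.79318043682608
125 [ 571.6 -302.1  125. ] [ 510.2 -324.5  125. ] 98.6580050831442 108.92835579050794 103.79318043682608
ball [570.4  64.7  21. ] blk in dish [-34.7   0.1  40. ] [array([-40.2,  13.7,  40. ]), array([-40.2, -13.5,  40. ])]
```

```bash
python3 -m handwheel '[[[0,0,0],[0.0059,-0.0224,0.0058],0],[[0,0,0],[0.0059,-0.0224,0.0058],0],[[0,0,0],[0.0059,-0.0224,0.0058],0],[[0,0,0],[0.0059,-0.0224,0.0058],0],[[0,0,0],[0.0059,-0.0224,0.0058],0]]' >/dev/null
python3 -m handwheel '[[[0,0,0],[0.0059,-0.0224,0.0058],0],[[0,0,0],[0.0059,-0.0224,0.0058],0],[[0,0,0],[0.0059,-0.0224,0.0058],0],[[0,0,0],[0.0059,-0.0224,0.0058],0],[[0,0,0],[0.0059,-0.0224,0.0058],0]]'>/dev/null
python3 -m handwheel '[[[0,0,0],[0.0059,-0.0224,0.0058],0],[[0,0,0],[0.0059,-0.0224,0.0058],0],[[0,0,0],[0.0059,-0.0224,0.0058],0],[[0,0,0],[0.0059,-0.0224,0.0058],0],[[0,0,0],[0.0059,-0.0224,0.0058],0]]'>/dev/null
python3 -m handwheel '[[[0,0,0],[0,0,0],0],[[0,0,0],[0,0,0],0]]'
python3 -c "
from h import *
snap('wrist','wd2');s=load('wd2')['s'];T=T_of(s)
print('pred',proj('wd2',np.array([570.9,64.9,21])))
im=cv2.imread('pics/wd2.png');g=cv2.GaussianBlur(cv2.cvtColor(im,cv2.COLOR_BGR2GRAY),(3,3),0)
u,v=proj('wd2',np.array([570.9,64.9,21]));x0,y0=int(u)-40,int(v)-40
c=cv2.HoughCircles(g[y0:y0+80,x0:x0+80],cv2.HOUGH_GRADIENT,1,20,param1=80,param2=12,minRadius=8,maxRadius=16);print(c+np.array([x0,y0,0]))
for q in c[0][:2]:
  p=at('wd2',q[0]+x0,q[1]+y0,21);print(p,T[:3,:3].T@(p-T[:3,3]))
"
```

```text
clock: 16.4
eef_pos: [568.4, 69.4, 150.4]
tool_rot: [-3.139, 0.002, 0.186]
force: [0.9, -0.6, 0.2]
width: 85.2
gripper_force: 0.0
pred (np.float64(325.6704520916039), np.float64(186.23094227234589))
[[[325.5        186.5          9.39999962]]]
[570.62093472  65.00380724  21.        ] [  1.65190747   5.06162644 129.35085237]
```

```bash
python3 -m handwheel '[[[0,0,0.3],[0.001,0.0053,0],0],[[0,0,0],[0,0,0.020],0],[[0,0,0],[0,0,0.020],0],[[0,0,0],[0,0,0.020],0],[[0,0,0],[0,0,0.010],0]]'
python3 -m handwheel '[[[0,0,0],[0,0,0.010],0],[[0,0,0],[0,0,0],0],[[0,0,0],[0,0,0],0]]'
python3 -c "
from h import *
snap('wrist','wd3');s=load('wd3')['s'];T=T_of(s)
im=cv2.imread('pics/wd3.png');g=cv2.GaussianBlur(cv2.cvtColor(im,cv2.COLOR_BGR2GRAY),(3,3),0)
u,v=proj('wd3',np.array([570.7,65,21]));x0,y0=int(u)-40,int(v)-40
c=cv2.HoughCircles(g[y0:y0+80,x0:x0+80],cv2.HOUGH_GRADIENT,1,20,param1=80,param2=12,minRadius=9,maxRadius=20);print(u,v,c+np.array([x0,y0,0]))
for q in c[0][:2]:
  p=at('wd3',q[0]+x0,q[1]+y0,21);print(p,T[:3,:3].T@(p-T[:3,3]))
"
```

```text
clock: 16.87
eef_pos: [570.8, 58.9, 79.5]
tool_rot: [3.142, 0.003, 0.173]
force: [0.5, -0.0, -0.3]
width: 85.2
gripper_force: 0.0
clock: 17.12
eef_pos: [572.1, 60.4, 71.4]
tool_rot: [-3.141, 0.0, 0.175]
force: [0.3, -0.0, -0.8]
width: 85.8
gripper_force: 0.0
313.30508364050115 221.34283824727382 [[[294.5        237.5         19.39999962]
  [313.5        215.5         13.80000019]
  [333.5        240.5         16.        ]
  [293.5        207.5         13.80000019]]]
[556.57651216  75.71705644  21.        ] [-12.64066497 -17.74750045  50.4228529 ]
[574.86936379  65.57864633  21.        ] [ 3.61160292 -4.58393338 50.41444075]
```

```bash
python3 -m handwheel '[[[0,0,0],[-0.0015,-0.0046,0],0],[[0,0,0],[0,0,0],0],[[0,0,0],[0,0,0],0],[[0,0,0],[0,0,0],0],[[0,0,0],[0,0,0],0]]'
cat > ball.py <<'E'
from h import *
import sys
f=sys.argv[1];snap('wrist',f);s=load(f)['s'];T=T_of(s);print(s['eef_pos'],s['tool_rot'])
p=np.array([float(x) for x in sys.argv[2:5]]);im=cv2.imread(f'pics/{f}.png').astype(int)
u,v=proj(f,p);print('pred',u,v);ui,vi=int(round(u)),int(round(v))
g=im.mean(2)
print('col',g[vi-36:vi+37,ui-1:ui+2].mean(1).astype(int));print('row',g[vi-1:vi+2,ui-45:ui+46].mean(0).astype(int))
d=(im[:,:,2]-im[:,:,0]);w=np.zeros_like(g,bool);w[vi-30:vi+31,ui-30:ui+31]=True
m=w&(g<110)&(d>5);ys,xs=np.nonzero(m);print('reddish dark blob',xs.mean(),ys.mean(),len(xs))
E
python3 ball.py wd4 570.7 65 21
```

```text
clock: 17.58
eef_pos: [569.9, 65.2, 71.7]
tool_rot: [-3.141, -0.001, 0.176]
force: [0.4, -0.0, -0.1]
width: 85.0
gripper_force: 0.0
[569.90870009  65.18966263  71.65521705] [-3.14106482e+00 -5.89305777e-04  1.75530969e-01]
pred 320.8882032808708 219.40248104147867
col [117 116 124 128 126 123 122 137 161 165 197 203 201 201 203 202 202 168
 125 125 125 127 103  73  57  66  78  89  98 107 115 123 129 136 143 150
 158 165 169 172 174 174 169 161 155 149 145 138 130 158 200 215 216 217
 217 217 217 199 168 143 142 143 144 145 145 143 142 140 113  85  72  72
  70]
row [214 216 220 201 153  93  78 122 167 171 175 187 200 200 201 201 202 202
 203 203 203 204 204 204 204 205 205 204 205 206 201 147 108 108 120 126
 127 131 136 140 144 149 153 156 158 158 156 151 145 140 135 131 128 125
 116 105  91  99 149 214 215 214 214 214 214 214 214 214 215 215 214 214
 213 212 211 210 209 208 207 205 203 197 171  92 102 155 196 216 216 211
 202]
reddish dark blob 321.41269841269843 212.96825396825398 126
```

```bash
python3 -m handwheel '[[[0,0,-0.3],[0,0,0.010],0],[[0,0,0],[0,0,0.015],0],[[0,0,0],[0,0,0.015],0],[[0,0,0],[0,0,0.010],0],[[0,0,0],[0,0,0.006],0]]'
python3 -m handwheel '[[[0,0,0],[0,0,0.005],0],[[0,0,0],[0,0,0.005],0],[[0,0,0],[0,0,0.005],0],[[0,0,0],[0,0,0],0],[[0,0,0],[0,0,0],0]]'
```

```text
clock: 18.05
eef_pos: [568.7, 65.0, 13.5]
tool_rot: [-3.141, 0.002, 0.181]
force: [-1.3, 0.1, 0.9]
width: 85.4
gripper_force: 0.0
clock: 18.47
eef_pos: [569.7, 65.2, 0.3]
tool_rot: [-3.141, -0.0, 0.181]
force: [0.2, -0.2, 0.6]
width: 85.4
gripper_force: 0.0
```

```bash
python3 -m handwheel '[[[0,0,0],[0,0,0],0.08],[[0,0,0],[0,0,0],0.14],[[0,0,0],[0,0,0],0.19],[[0,0,0],[0,0,0],0.22],[[0,0,0],[0,0,0],0.235]]'
python3 -m handwheel '[[[0,0,0],[0,0,0],0.245],[[0,0,0],[0,0,0],0.25],[[0,0,0],[0,0,0],0.255],[[0,0,0],[0,0,0],0.26],[[0,0,0],[0,0,0],0.265]]'
python3 -m handwheel '[[[0,0,0],[0,0,0],0.27],[[0,0,0],[0,0,0],0.275],[[0,0,0],[0,0,0],0.28],[[0,0,0],[0,0,0],0.285],[[0,0,0],[0,0,0],0.29]]'
python3 -m handwheel '[[[0,0,0],[0,0,0],0.31],[[0,0,0],[0,0,0],0.35],[[0,0,0],[0,0,0],0.5],[[0,0,0],[0,0,0],1],[[0,0,0],[0,0,0],1]]'
python3 ball.py wd5 570.7 65 21
```

```text
clock: 18.88
eef_pos: [569.8, 65.2, 0.6]
tool_rot: [-3.141, -0.0, 0.181]
force: [0.1, 0.1, -0.2]
width: 65.2
gripper_force: 0.0
clock: 19.3
eef_pos: [569.9, 64.6, 0.4]
tool_rot: [-3.142, -0.0, 0.18]
force: [0.7, -1.8, 0.8]
width: 62.7
gripper_force: 1.0
clock: 19.72
eef_pos: [569.9, 64.7, 0.7]
tool_rot: [-3.142, -0.0, 0.18]
force: [-0.3, -3.6, 4.5]
width: 61.5
gripper_force: 39.7
clock: 20.13
eef_pos: [569.9, 64.7, 0.8]
tool_rot: [-3.142, -0.0, 0.18]
force: [0.8, -3.3, 6.0]
width: 61.3
gripper_force: 64.4
[569.91212907  64.67664636   0.83937577] [-3.14157305e+00 -3.49117385e-04  1.80316828e-01]
pred 320.7276691644539 275.58331331272996
col [154 155 156 157 156 154 155 156 157 156 157 157 158 159 161 151  58  61
  66  72  77  81  86  90  94  97 100 103 106 109 111 114 117 120 122 125
 128 131 133 135 138 139 137 132 128 124 123 121 120 117 115 111 105 137
 214 244 244 244 244 243 231 200 176 176 176 177 178 180 181 179 178 177
 175]
row [168 167 168 168 168 167 168 168 168 168 168 168 168 169 169 169 183 235
 236 236 236 237 235 216 108  84  93  98 101 102 102 105 107 109 111 112
 114 116 118 121 123 126 128 130 130 128 125 123 121 118 117 116 115 114
 114 114 111 107 103  97  91  82 126 153 163 162 161 161 161 160 159 159
 159 158 159 158 158 158 158 158 158 158 159 159 160 159 160 160 160 161
 161]
reddish dark blob 317.8726003490401 271.23560209424085 573
```

```bash
python3 -m handwheel '[[[0,0,0],[0,0,-0.001],1],[[0,0,0],[0,0,-0.002],1],[[0,0,0],[0,0,-0.003],1],[[0,0,0],[0,0,-0.005],1],[[0,0,0],[0,0,-0.006],1]]'
python3 -m handwheel '[[[0,0,0],[0,0,-0.008],1],[[0,0,0],[0,0,-0.008],1],[[0,0,0],[0,0,-0.008],1],[[0,0,0],[0,0,-0.008],1],[[0,0,0],[0,0,-0.008],1]]'
python3 -m handwheel '[[[0,0,0],[0,0,-0.008],1],[[0,0,0],[0,0,-0.006],1],[[0,0,0],[0,0,-0.005],1],[[0,0,0],[0,0,-0.003],1],[[0,0,0],[0,0,-0.002],1]]'
python3 -m handwheel '[[[0,0,0],[0,0,0],1],[[0,0,0],[0,0,0],1],[[0,0,0],[0,0,0],1]]'
python3 ball.py wd6 570.7 65 102
```

```text
clock: 20.6
eef_pos: [569.1, 65.7, 17.3]
tool_rot: [-3.14, 0.001, 0.181]
force: [-0.7, 0.7, -3.1]
width: 61.1
gripper_force: 65.5
clock: 21.02
eef_pos: [569.9, 65.2, 58.5]
tool_rot: [-3.141, -0.001, 0.181]
force: [0.3, 0.4, -2.6]
width: 61.2
gripper_force: 65.5
clock: 21.43
eef_pos: [569.8, 65.2, 81.7]
tool_rot: [-3.141, -0.0, 0.181]
force: [0.5, -0.9, -2.9]
width: 60.9
gripper_force: 65.5
clock: 21.68
eef_pos: [569.4, 65.1, 80.9]
tool_rot: [-3.141, 0.001, 0.181]
force: [0.3, 0.6, -2.8]
width: 60.9
gripper_force: 65.5
[569.40468639  65.14932082  80.94569256] [-3.14089522e+00  7.60934079e-04  1.80778925e-01]
pred 321.9249721054823 275.8956588818307
col [132 132 133 134 134 132 132 134 134 134 134 134 135 137 138 130  57  52
  55  59  64  68  71  75  78  81  84  87  89  91  93  95  97 100 102 104
 106 108 110 113 114 116 114 111 107 104 103 102 100  98  95  92  88 137
 217 230 230 230 229 229 228 227 200 151 151 152 154 155 155 154 153 152
 150]
row [182 182 182 181 180 181 180 180 179 182 203 205 205 204 205 205 205 205
 205 211 217 214 192  91  70  78  83  85  86  86  88  90  92  94  95  96
  99 101 103 105 107 109 110 110 108 106 104 102 100  98  97  97  96  97
  97  94  90  85  82  76  67 152 176 168 147 147 146 139 137 137 136 136
 136 136 136 135 135 136 135 136 136 136 136 137 137 137 138 138 138 137
 137]
reddish dark blob 319.1384439359268 276.20938215102973 874
```

```bash
python3 -m handwheel '[[[0,0,0],[-0.0008,0.0018,0],1],[[0,0,0],[-0.0017,0.0036,0],1],[[0,0,0],[-0.0025,0.0055,0],1],[[0,0,0],[-0.0033,0.0073,0],1],[[0,0,0],[-0.0041,0.0091,0],1]]' >/dev/null
python3 -m handwheel '[[[0,0,0],[-0.005,0.0109,0],1],[[0,0,0],[-0.0058,0.0127,0],1],[[0,0,0],[-0.0066,0.0146,0],1],[[0,0,0],[-0.0066,0.0146,0],1],[[0,0,0],[-0.0066,0.0146,0],1]]'
python3 -m handwheel '[[[0,0,0],[-0.0066,0.0146,0],1],[[0,0,0],[-0.0066,0.0146,0],1],[[0,0,0],[-0.0066,0.0146,0],1],[[0,0,0],[-0.0066,0.0146,0],1],[[0,0,0],[-0.0066,0.0146,0],1]]'
python3 -m handwheel '[[[0,0,0],[-0.0066,0.0146,0],1],[[0,0,0],[-0.0066,0.0146,0],1],[[0,0,0],[-0.0058,0.0127,0],1],[[0,0,0],[-0.005,0.0109,0],1],[[0,0,0],[-0.0041,0.0091,0],1]]'
python3 -m handwheel '[[[0,0,0],[-0.0033,0.0073,0],1],[[0,0,0],[-0.0025,0.0055,0],1],[[0,0,0],[-0.0017,0.0036,0],1],[[0,0,0],[-0.0008,0.0018,0],1],[[0,0,0],[0,0,0],1]]'
python3 -m handwheel '[[[0,0,0],[0,0,0],1],[[0,0,0],[0,0,0],1],[[0,0,0],[0,0,0],1]]'
python3 -c "
from h import *
print(np.round(ctrl.read_state()['qpos'],2))"
python3 ball.py wd7 506 -199 102 | grep -v col
```

```text
clock: 22.57
eef_pos: [543.7, -37.9, 81.3]
tool_rot: [-3.141, 0.0, 0.18]
force: [-0.0, -0.0, -2.6]
width: 60.9
gripper_force: 65.5
clock: 22.98
eef_pos: [524.1, -115.7, 81.3]
tool_rot: [-3.141, 0.0, 0.179]
force: [-0.3, 0.4, -3.4]
width: 60.9
gripper_force: 65.5
clock: 23.4
eef_pos: [507.5, -181.6, 81.2]
tool_rot: [-3.141, 0.001, 0.179]
force: [-0.0, 0.6, -3.8]
width: 61.0
gripper_force: 65.5
clock: 23.82
eef_pos: [503.7, -198.8, 81.1]
tool_rot: [-3.141, -0.0, 0.181]
force: [-0.7, 0.0, -3.4]
width: 60.8
gripper_force: 65.5
clock: 24.07
eef_pos: [503.9, -198.1, 81.1]
tool_rot: [-3.141, -0.0, 0.182]
force: [0.0, 0.4, -3.2]
width: 60.8
gripper_force: 65.5
[ 0.4   0.69 -0.12  1.94  0.16  0.51 -1.22]
[ 503.88845821 -198.06771859   81.14034901] [-3.14059226e+00 -1.36726608e-04  1.81777531e-01]
pred 323.9222470593508 274.42493169929065
  93  54  49  54  58  62  65  69  72  74  77  80  82  84  86  88  90  91
  93  94  95  97  98 100 101 102 101  99  98  96  95  93  92  89  87  83
  83 107 148 149 149 150 148 146 144 142 142 142 141 142 144 145 145 144
 144]
row [136 136 136 136 136 136 136 136 136 136 136 136 137 136 136 136 136 137
 137 133 109  65  64  70  75  78  78  78  80  83  84  85  87  88  90  92
  93  96  97  98  99  98  96  96  94  92  92  90  89  89  88  88  88  85
  82  78  74  69  62  95 120 129 129 128 129 128 128 128 128 128 128 128
 128 129 129 129 129 130 130 130 130 130 130 130 129 129 129 128 127 127
 127]
reddish dark blob 319.1872871736663 277.29284903518726 881
```

```bash
python3 -m handwheel '[[[0,0,-1],[0,0,0],1],[[0,0,-2],[0,0,0],1],[[0,0,-3],[0,0,0],1],[[0,0,-4],[0,0,0],1],[[0,0,-5],[0,0,0],1]]'
python3 -m handwheel '[[[0,0,-5],[0,0,0],1],[[0,0,-5],[0,0,0],1],[[0,0,-5],[0,0,0],1],[[0,0,-5],[0,0,0],1],[[0,0,-5],[0,0,0],1]]'
python3 -m handwheel '[[[0,0,-5],[0,0,0],1],[[0,0,-5],[0,0,0],1],[[0,0,-5],[0,0,0],1],[[0,0,-5],[0,0,0],1],[[0,0,-5],[0,0,0],1]]'
python3 -m handwheel '[[[0,0,-5],[0,0,0],1],[[0,0,-5],[0,0,0],1],[[0,0,-5],[0,0,0],1],[[0,0,-5],[0,0,0],1],[[0,0,-4],[0,0,0],1]]'
python3 -m handwheel '[[[0,0,-3],[0,0,0],1],[[0,0,-3],[0,0,0],1],[[0,0,-2],[0,0,0],1],[[0,0,-1],[0,0,0],1],[[0,0,0],[0,0,0],1]]'
python3 -m handwheel '[[[0,0,0],[0,0,0],1],[[0,0,0],[0,0,0],1],[[0,0,0],[0,0,0],1],[[0,0,0],[0,0,0],1]]'
python3 ball.py wd8 503 -197 102
```

```text
clock: 24.53
eef_pos: [503.7, -198.7, 81.2]
tool_rot: [-3.141, -0.0, 0.448]
force: [0.2, 0.0, -4.1]
width: 61.0
gripper_force: 65.5
clock: 24.95
eef_pos: [503.6, -198.9, 81.2]
tool_rot: [-3.141, -0.0, 0.885]
force: [0.4, -1.1, -3.7]
width: 60.7
gripper_force: 65.5
clock: 25.37
eef_pos: [503.6, -199.0, 81.2]
tool_rot: [-3.141, -0.0, 1.321]
force: [-0.7, -0.0, -3.2]
width: 60.6
gripper_force: 65.5
clock: 25.78
eef_pos: [503.6, -199.2, 81.2]
tool_rot: [-3.142, -0.0, 1.739]
force: [0.8, -0.5, -3.3]
width: 61.1
gripper_force: 65.5
clock: 26.2
eef_pos: [503.6, -199.1, 81.1]
tool_rot: [3.142, -0.001, 1.892]
force: [0.6, -1.0, -2.4]
width: 60.8
gripper_force: 65.5
clock: 26.53
eef_pos: [503.7, -198.8, 81.2]
tool_rot: [3.142, -0.0, 1.891]
force: [0.1, -0.1, -3.7]
width: 60.8
gripper_force: 65.5
[ 503.68643986 -198.79939713   81.18411849] [ 3.14152182e+00 -4.92651847e-04  1.89108316e+00]
pred 320.16072475056353 278.50394437445175
col [190 187 187 188 189 190 189 190 151 128 123 118  95  42  54  64  71  80
  87  93 100 106 112 117 121 125 129 134 138 142 147 152 156 149 102  99
  99 100 100  99  97  95  94  93  92  90  88  86  83  78  90 127 146 147
 146 144 142 139 139 138 137 138 139 140 141 141 140 139 137 137 135 105
  74]
row [124 123 124 123 123 124 124 124 125 125 126 125 126 125 125 125 125 125
 124 123 123 122 122 121 121  79  73  76  81  83  83  82  83  86  87  89
  91  93 118 126 144 161 157 107 102  99  96  94  92  90  89  87  86  85
  85  84  84  81  77  72  68  64  73 119 129 129 129 129 129 130 130 131
 131 131 131 131 130 130 129 129 128 128 127 126 126 126 125 125 125 125
 125]
reddish dark blob 318.6574202496533 277.1969486823856 721
```

```bash
python3 -m handwheel '[[[0,0,0.6],[-0.001,0,0],1],[[0,0,0.6],[-0.001,0,0],1],[[0,0,0],[0,0,0],1],[[0,0,0],[0,0,0],1],[[0,0,0],[0,0,0],1]]'
python3 -m handwheel '[[[0,0,0],[0,0,0],1],[[0,0,0],[0,0,0],1],[[0,0,0],[0,0,0],1],[[0,0,0],[0,0,0],1],[[0,0,0],[0,0,0],1]]'
python3 -c "
from cell import ctrl
print(ctrl.finish_job())"
```

```text
clock: 27.0
eef_pos: [504.3, -200.7, 81.1]
tool_rot: [3.142, -0.001, 1.87]
force: [-0.1, -0.0, -3.1]
width: 60.8
gripper_force: 65.5
clock: 27.42
eef_pos: [504.3, -200.7, 81.2]
tool_rot: [3.141, -0.001, 1.87]
force: [0.4, 0.2, -2.5]
width: 60.7
gripper_force: 65.5
the job is handed in; nothing more can be done
None
```

The job is handed in at 27.4 s of 64 s with no verdict returned: by my estimates the carrier is home and the dish is held level and still, code about 80 mm in front of the reader and the ball in the middle, but I inferred the catches from the hard stop and did not see them.

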